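# Shim an enamelled tile against the jig fence and hold it

## Task

Pick up the wooden spacer and slide it down, upright, until its foot is on the jig board, into the gap between the white tile and the stop blocks at the one block where the gap is wide enough for it. Then push the tile with the spacer alone (robot not touching the tile) so that the tile's far edge sits flush against the metal fence all along, and finish while still gripping the spacer and pressing the tile against the fence with a steady push of roughly 10 to 20 N (do not let go). Leave the bin, cup, bottle and foam block where they are.

Things in the scene. Friction and masses are not known exactly. Their poses are not given: they have to be found in the camera images.
- jig: Fixed plywood board, 200 (x) x 230 (y) x 12 mm thick, lying on the bench. Origin at the centre of its underside; z up; x points across the board from the stop blocks to the fence (roughly away from the robot), y along the fence. The top of the board is 12 mm above the bench.
- fence: Fixed straight aluminium bar on the far side of the jig board, 220 mm long (y), 22 mm wide (x), 22 mm high above the board. Origin at the bottom middle of its inner face (the face that looks at the tile, to -x), 55 mm from the jig's origin along jig x, on the board's top. Axes as the jig's.
- tile: Loose white tile with copper butterfly, on the board between fence and stops; 80 (x) x 180 (y) x 12 mm, 0.3 to 0.52 kg, slides under 1 to 2 N (squaring it may take 10 N). Origin at the centre of its underside, axes about the jig's. Starts 3 to 6 mm short of the fence, turned up to 2 degrees. Flush: origin 40 mm from the fence's inner face, near edge 25 mm to -x of the jig's origin.
- stop_short: Fixed wooden block, the shortest of three side by side on the jig's near side: 42 mm long (x), 48 wide (y), 16 high. Origin on the board's top; axes the jig's; front face 21 mm along +x. The gap from it to the tile is 28 mm with the tile flush (19 or more at the start): the only one wide enough. In the left, middle or right place, 50 mm apart in y; its neighbours reach 16 mm further.
- stop_long_a: Fixed wooden block like stop_short but 58 mm long in x: its front face is 37 mm along +x from its origin. 48 mm wide, 16 mm high. With the tile flush its gap is 12 mm, too narrow for the spacer.
- stop_long_b: The same as stop_long_a, in another of the three places.
- spacer: Loose light wooden block standing upright on the bench: 15 mm thick (x, goes across the gap), 63 mm high (z), 60 g. Its foot is 38 mm wide (y) for the lowest 26 mm, above it a grip 26 mm wide with a round top. Origin at the centre of its underside. Grip across the 15 mm about 40 mm above the underside: the fingertips then clear stops and tile when it stands on the board.
- parts_bin: Blue open bin of copper blanks, 170 x 110 x 75 mm high; leave alone. Origin at the centre of its underside.
- cup: Blue cup, 72 mm across, 85 mm high; leave alone. Origin at the centre of its underside.
- flux_bottle: Grey bottle, 60 mm across, 160 mm high; leave alone. Origin at the centre of its underside.
- foam_block: Dark foam block, 90 x 60 x 30 mm; leave alone. Origin at the centre of its underside.

How it is judged (in metres and radians):
On the way:
1. the spacer's foot is down on the board in the gap at the short stop block (y of spacer in the frame of stop_short between -0.013 and 0.013 m and x of spacer in the frame of stop_short between 0.024 and 0.053 m and z of spacer in the frame of jig between 0.006 and 0.017 m and angle between the x axis of spacer and the x axis of jig, either way round below 0.15 rad and angle between spacer's own z axis and vertical below 0.15 rad), for 0.2 s.
At the end, for the whole second after the job is handed in: Spacer upright at the short block (within 13 mm, 0.15 rad), foot within 5 mm of the board, held by the fingers; tile flat, within 1.8 mm and 0.015 rad of the fence, pressed on it through the spacer with 2 to 45 N, untouched by the robot; all at rest (all of step 1 and contact force between tile and fence between 2 and 45 N and contact force between spacer and tile above 2 N and contact force between the fingers and spacer above 2 N and contact force between the arm and tile below 0.5 N and angle between the x axis of tile and the x axis of jig, either way round below 0.015 rad and x of tile in the frame of fence above -0.0418 m and y of tile in the frame of jig between -0.05 and 0.05 m and angle between tile's own z axis and vertical below 0.05 rad and linear speed of each of spacer, tile below 0.02 m/s); the arm keeps its last pose, push and grip.
It fails at once if the bin, cup, bottle or foam block is moved more than 30 mm (distance of any of parts_bin, cup, flux_bottle, foam_block from where it was at the start of the episode above 0.03 m).
It fails at once if the tile is tipped up (angle between tile's own z axis and vertical above 0.2 rad).
It also fails if it takes over 42 s, if anything falls off the work surface, if the arm or the gripper's body presses on something with over 40 N, if the wrist force passes 120 N, or if a joint passes its speed limit or range.

## Robot

A 6-joint arm with a two-finger parallel gripper is mounted at the origin on the work surface. World frame = base frame: x ahead of the robot, y to its left, z up, the work surface at z = 0. Lengths are in mm, angles in rad, forces in N, time in s.
With the tool pointing down it reaches from about 350 to 975 mm from the base axis. Payload 7.1 kg.
Tool frame: the origin (TCP) lies at the very end of the fingers, on their centre line; the grasp point (between the pads) lies ctrl.hold_point_z behind it (ctrl.hold_point_z is the distance from the TCP to the grasp point, in mm); z points along the fingers, y is the line along which they close (so a half turn about z gives the same grasp; the last joint's range is limited). The gripper opens to 88 mm and grips with 3 to 60 N. Pads are 20 mm wide; open, the fingers measure 115 mm over their backs; the gripper's body (75 mm by 178 mm) begins 61 mm behind the grasp point.
Start: joints at [-1.211, 0.423, 1.63, -0, 1.089, -0.019], TCP at [231.145, -580.669, 222.675] pointing down, gripper open.
Joint ranges: [-3, 3], [-0.9, 2.11], [0.09, 2.58], [-1.31, 4.45], [0.11, 2.69], [-2.54, 2.54]. Speed limits (rad/s): [2.39, 2.39, 3.01, 3.14, 3.14, 3.14].

## Interface

Orientations are given as a rotation vector (axis times angle).
In Python, from workcell import ctrl gives the robot as it stands. The module is installed in compiled form; this text tells all that it offers.
- The arm moves only by the shell command python3 -m creep 'ROWS'. ROWS is JSON, a list of rows, each an object with "translation": the shift along the tool's x, y, z in mm, a list of three; "angular": the turn, a rotation vector about the tool's x, y, z in rad, a list of three; "jaw": the opening, from 0 (shut) to 1 (fully open). A call has exactly 8 rows; each row is the pose to reach, as a shift and turn from the pose commanded when the call began, along the tool's axes at that moment; what a row does not reach only later rows make up. A row lasts 1/8 s, in which the tool goes at most 62.5 mm and 10.7 degrees, less where a joint would pass 70% of its speed; a pose out of reach is approached as far as the arm can. A call with a gripper value outside its range is refused whole. The fingers move at their own pace and stop on an object; the grip force is fixed at half the most. Time passes only in rows, so rows that repeat a pose let the fingers close, or fill a call up. It gives the time, the measured TCP pose, the force, the opening and the grip force at its end, in the units of the state.
- ctrl.get_obs(): the state, without advancing time (a new reading comes with each control period).
- ctrl.get_image(name): name is "scene" or "top" or "wrist"; returns the picture (384x512x3 uint8, red, green, blue); there is no depth.
- ctrl.camera_info(name): a dict with "camera_matrix" (3x3 intrinsics, pixels), "distortion" ([k1, k2, p1, p2, k3] as OpenCV has them; the pictures are not rectified), "world_from_camera" (4x4, takes a point from camera to world coordinates). Camera axes: x right, y up, looking along -z (the intrinsics and any distortion apply to the point x, -y, -z); pixel columns grow to the right and rows downward; lengths in mm; the calibration is good to about 2 mm. A picture is of the moment at which its call begins: read the wrist's pose just before it. camera_info takes no time and is no camera call; for the wrist camera it gives the pose at the moment of the call.
- ctrl.close_job(): hands the job in; it is judged then, once.
Trained networks look in the newest picture that a camera, given by its name, has taken for a name from the list of things; names that differ only in an ending like _2 or _b are one class to them, and where a whole thing is asked for, a point or a joint stands for the part that bears it (a point fixed in the world has none). Each returns a list of dicts, best first, with "score" (0 to 1); they miss things now and then, are a little off and sometimes report something else, mostly with a low value. They report only what shows in the picture. A call takes as long as a camera call.
- ctrl.look_for(camera, label): "rect" ([left, top, right, bottom] in pixels, round what is visible of it).
The state is a dict: "t": time; "qpos": joint angles; "qvel": joint speeds; "joint_torque": joint torques, N m; "ee_pos": TCP position; "orientation": TCP orientation; "ft_force": force on the tool from outside, world axes, zero at the start; "moment": the same for the moment, N m; "width": finger opening in mm; "grasp_force": force on a finger pad.
Only numpy, scipy, OpenCV 4.12 (cv2) and the standard library are available. Lean on these libraries where they do the work, as an engineer would, in place of code of your own. Each camera call takes 0.05 s, during which the arm holds its last target. There are 200 camera calls.

## Working session

There is one attempt and no reset: what is moved stays moved. The work goes in short steps, Python scripts to look and compute and a shell command to move; the robot and the scene stay as the last step left them, time stands still between calls to the robot, and variables do not carry over. Pictures are saved under pics/ and viewed, at most 10 in all, crops included, and the job is handed in when it is done.

```bash
mkdir -p pics
cat > h.py <<'E'
import numpy as np, cv2
from scipy.spatial.transform import Rotation as R
from workcell import ctrl
def pix2world(cam,uv,z,info=None):
    i=info or ctrl.camera_info(cam); K=np.array(i["camera_matrix"],float); D=np.array(i["distortion"],float); T=np.array(i["world_from_camera"],float)
    p=cv2.undistortPoints(np.array(uv,float).reshape(-1,1,2),K,D).reshape(-1,2)
    d=np.c_[p[:,0],-p[:,1],-np.ones(len(p))]@T[:3,:3].T; o=T[:3,3]
    return o+d*((z-o[2])/d[:,2])[:,None]
def world2pix(cam,P,info=None):
    i=info or ctrl.camera_info(cam); K=np.array(i["camera_matrix"],float); D=np.array(i["distortion"],float); T=np.array(i["world_from_camera"],float)
    c=(np.array(P,float).reshape(-1,3)-T[:3,3])@T[:3,:3]; c=c*[1,-1,-1]
    return cv2.projectPoints(c,np.zeros(3),np.zeros(3),K,D)[0].reshape(-1,2)
def save(cam,name):
    im=ctrl.get_image(cam); cv2.imwrite(f"pics/{name}.png",cv2.cvtColor(im,cv2.COLOR_RGB2BGR)); return im
E
python3 - <<'E'
from h import *
a=save("top","top0"); b=save("scene","scene0")
cv2.imwrite("pics/both.png",cv2.cvtColor(cv2.resize(np.hstack([a,b]),None,fx=.78,fy=.78),cv2.COLOR_RGB2BGR))
np.set_printoptions(precision=3,suppress=True)
print(ctrl.hold_point_z); o=ctrl.get_obs(); print({k:np.round(v,3) for k,v in o.items()})
for c in("top","scene"):
  i=ctrl.camera_info(c);print(np.array(i["camera_matrix"]).tolist(),np.round(i["distortion"],3),np.array(i["world_from_camera"]))
  for l in["tile","stop_short","stop_long_a","spacer","fence","jig","parts_bin","cup","flux_bottle","foam_block"]:
    print(c,l,[(round(d["score"],2),np.round(d["rect"])) for d in ctrl.look_for(c,l)[:3]])
E
```

```text
18.700000000000003
{'t': np.float64(0.1), 'qpos': array([-1.211,  0.424,  1.631,  0.   ,  1.089, -0.019]), 'qvel': array([-0.001, -0.001, -0.001, -0.   ,  0.   , -0.   ]), 'joint_torque': array([ -0.   , -54.561, -27.433,   0.065,   0.019,  -0.   ]), 'ee_pos': array([ 230.992, -580.21 ,  221.974]), 'orientation': array([-3.084, -0.591,  0.   ]), 'ft_force': array([ 0.598, -0.392, -0.283]), 'moment': array([ 0.073,  0.026, -0.011]), 'grasp_force': np.float64(0.0), 'width': np.float64(87.6)}
[[350.72374747677037, 0.0, 254.16215989673736], [0.0, 350.72374747677037, 190.29205942346528], [0.0, 0.0, 1.0]] [-0.015  0.     0.     0.     0.   ] [[   0.026    0.981   -0.191  339.128]
 [  -1.       0.023   -0.017  -27.251]
 [  -0.012    0.191    0.981 1155.63 ]
 [   0.       0.       0.       1.   ]]
top tile [(0.72, array([237., 172., 298., 210.])), (0.28, array([230., 159., 307., 231.]))]
top stop_short [(0.45, array([271., 215., 285., 229.]))]
top stop_long_a [(0.68, array([253., 204., 272., 224.])), (0.51, array([236., 197., 259., 219.]))]
top spacer [(0.53, array([158., 203., 172., 217.]))
[... 693 characters left out ...]
87.]))]
scene stop_long_a [(0.66, array([249., 167., 271., 186.])), (0.57, array([232., 174., 251., 192.]))]
scene spacer [(0.53, array([326., 134., 339., 153.])), (0.22, array([203., 168., 295., 244.]))]
scene fence [(0.64, array([217., 206., 292., 233.]))]
scene jig [(0.6, array([249., 169., 271., 188.])), (0.57, array([204., 168., 296., 247.]))]
scene parts_bin [(0.78, array([ 76., 215., 150., 297.]))]
scene cup [(0.6, array([351.,  85., 372., 117.]))]
scene flux_bottle [(0.94, array([381., 142., 406., 187.])), (0.61, array([220., 186., 282., 219.])), (0.25, array([212., 204., 293., 230.]))]
scene foam_block [(0.86, array([342., 196., 375., 231.])), (0.3, array([247., 169., 269., 188.]))]
```

View pics/top0.png

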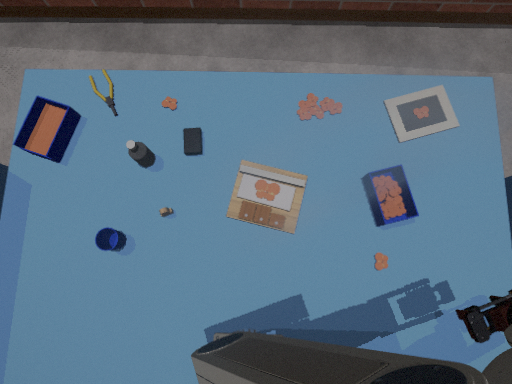

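View pics/scene0.png

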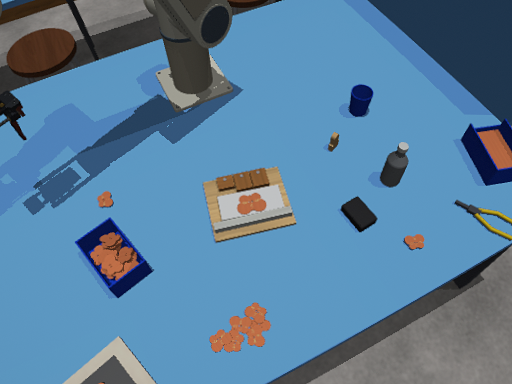

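The top view shows the jig near (268,197) with the three stops along its lower edge; the right-hand one at (278,222) is the short one. The spacer stands at (166,211), the bottle at (142,153), the cup at (110,240) and the foam at (193,141). In the scene view the short stop is the leftmost, at (225,182).

Run:
```python
from h import *
np.set_printoptions(precision=1,suppress=True)
im=cv2.imread("pics/top0.png"); im2=cv2.imread("pics/scene0.png")
A=cv2.resize(im[150:240,145:315],None,fx=4.5,fy=4.5,interpolation=cv2.INTER_CUBIC)[:,:790]
cv2.imwrite("pics/c.png",A)
print("spacer",pix2world("top",[[165,210]],32),pix2world("scene",[[332.5,143.5]],32))
print("short",pix2world("top",[[278,222]],28),pix2world("scene",[[224.5,182]],24))
print("cup",pix2world("top",[[111,239]],60),"bottle",pix2world("top",[[142,153]],60))
i=ctrl.camera_info("wrist"); T=np.array(i["world_from_camera"]); o=ctrl.get_obs(); Rt=R.from_rotvec(o["orientation"]).as_matrix()
print(np.array(i["camera_matrix"]),i["distortion"],"cam in tool",Rt.T@(T[:3,3]-o["ee_pos"]),"\n",Rt.T@T[:3,:3],"\nRt\n",Rt)
```

```text
spacer [[485.8 279.8  32. ]] [[488.2 271.1  32. ]]
short [[456.4 -86.9  28. ]] [[459.3 -81.7  24. ]]
cup [[386.7 434.9  60. ]] bottle [[667.8 361.8  60. ]]
[[346.    0.  261.8]
 [  0.  346.  193.1]
 [  0.    0.    1. ]] [-0.  0.  0.  0.  0.] cam in tool [  83.5   -0.6 -161.2] 
 [[-0.   1.   0.3]
 [ 1.   0.  -0. ]
 [-0.   0.3 -1. ]] 
Rt
 [[ 0.9  0.4 -0. ]
 [ 0.4 -0.9 -0. ]
 [-0.  -0.  -1. ]]
```

View pics/c.png

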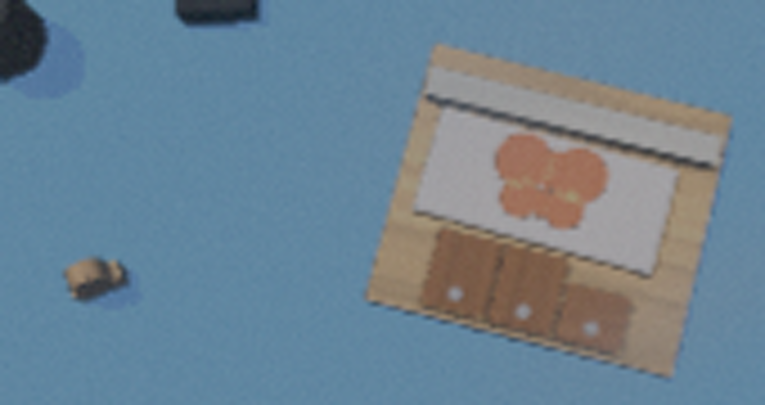

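The enlarged view confirms that the right-hand stop is the short one. The spacer's wide axis lies nearly along image horizontal, tilted slightly.

Run:
```python
from h import *
np.set_printoptions(precision=3,suppress=True)
c=lambda l:np.array(l,float)/4.5+[145,150]
J=pix2world("top",c([[435,45],[733,118],[672,377],[367,300]]),12); print(J,J.mean(0))
ang=lambda v:np.arctan2(v[1],v[0])
print("jig y yaw",ang(J[0]-J[1]),ang(J[3]-J[2]),"x yaw",ang(J[0]-J[3]),ang(J[1]-J[2]))
S=pix2world("top",c([[70,285],[122,270]]),20);print("spacer y yaw rough",ang(S[0]-S[1]),np.linalg.norm(S[0]-S[1]))
```

```text
[[ 664.938   37.715   12.   ]
 [ 613.783 -185.591   12.   ]
 [ 421.172 -141.158   12.   ]
 [ 471.419   80.932   12.   ]] [542.828 -52.026  12.   ]
jig y yaw 1.345600631347726 1.348295510714486 x yaw -0.21971796226160012 -0.22672308798182972
spacer y yaw rough 1.8808649280646426 39.06686372667505
```

```bash
python3 -m creep '[{"translation":[37,-47,0],"angular":[0,0,-0.1],"jaw":1},{"translation":[74,-94,0],"angular":[0,0,-0.2],"jaw":1},{"translation":[111,-141,0],"angular":[0,0,-0.3],"jaw":1},{"translation":[148,-188,0],"angular":[0,0,-0.4],"jaw":1},{"translation":[185,-235,0],"angular":[0,0,-0.5],"jaw":1},{"translation":[222,-282,0],"angular":[0,0,-0.6],"jaw":1},{"translation":[259,-329,0],"angular":[0,0,-0.7],"jaw":1},{"translation":[296,-376,0],"angular":[0,0,-0.8],"jaw":1}]'
cat >> h.py <<'E'
def plan(x,y,z,yaw):
    "tool-frame shift and z turn from the present pose to TCP at x,y,z with tool x at yaw, pointing down"
    o=ctrl.get_obs(); Rt=R.from_rotvec(o["orientation"]); G=R.from_matrix([[np.cos(yaw),np.sin(yaw),0],[np.sin(yaw),-np.cos(yaw),0],[0,0,-1]])
    print("t",round(o["t"],2),"now",np.round(o["ee_pos"],1),"shift",np.round(Rt.inv().apply(np.array([x,y,z])-o["ee_pos"]),1),"turn",np.round((Rt.inv()*G).as_rotvec(),3))
E
python3 -c "
from h import *
plan(487,275,215,1.88)"
```

```text
t: 2.1
ee_pos: [367.6, -120.2, 223.1]
orientation: [2.608, 1.749, 0.001]
ft_force: [0.4, -0.2, 0.4]
width: 87.8
grasp_force: 0.0
t 2.1 now [ 367.6 -120.2  223.1] shift [411.  -39.4   8.1] turn [ 0.001  0.    -0.698]
```

```bash
python3 -m creep '[{"translation":[55,-5,1],"angular":[0,0,-0.09],"jaw":1},{"translation":[110,-10,2],"angular":[0,0,-0.18],"jaw":1},{"translation":[165,-16,3],"angular":[0,0,-0.28],"jaw":1},{"translation":[220,-21,4],"angular":[0,0,-0.37],"jaw":1},{"translation":[275,-26,5],"angular":[0,0,-0.47],"jaw":1},{"translation":[330,-32,6],"angular":[0,0,-0.56],"jaw":1},{"translation":[385,-37,7],"angular":[0,0,-0.65],"jaw":1},{"translation":[411,-39,8],"angular":[0,0,-0.7],"jaw":1}]'
python3 - <<'E'
from h import *
i=ctrl.camera_info("wrist"); im=save("wrist","w1"); print(ctrl.get_obs()["ee_pos"])
for d in ctrl.look_for("wrist","spacer"): print(d); r=d["rect"]; print(pix2world("wrist",[[(r[0]+r[2])/2,(r[1]+r[3])/2]],32,i))
E
```

```text
t: 3.1
ee_pos: [488.7, 275.7, 214.7]
orientation: [1.849, 2.54, 0.002]
ft_force: [-0.0, -0.8, -0.5]
width: 87.7
grasp_force: 0.0
[489.56501945 277.32700095 214.69707461]
{'rect': [244.9, 142.1, 262.5, 178.6], 'score': 0.86}
[[478.14877228 282.47331929  32.        ]]
{'rect': [291.1, 362.6, 322.7, 384.0], 'score': 0.2}
[[624.21055767  41.36733931  32.        ]]
```

View pics/w1.png

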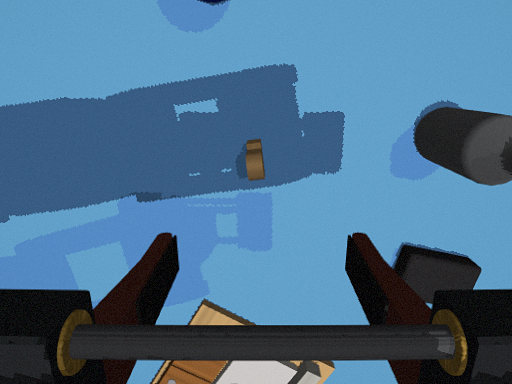

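The wrist view shows the spacer upright at (254,160), turned slightly, with the fingers clear on both sides. I'll fit its pose to the silhouette.

```bash
cat > fit.py <<'E'
from h import *
from scipy.optimize import minimize
def fit_spacer(im,i,x0,y0,yaw0,z0=0):
    "x,y of the spacer and yaw of its y axis from its silhouette"
    m=(im[...,0].astype(int)>im[...,2]+8).astype(np.uint8)
    u=world2pix("wrist",[[x0,y0,32]],i)[0].astype(int); k=np.zeros_like(m); k[max(u[1]-50,0):u[1]+50,u[0]-45:u[0]+45]=1; m*=k
    S=16
    def rend(p):
        out=np.zeros(m.shape,np.uint8); c,s=np.cos(p[2]),np.sin(p[2])
        for w,za,zb in((19,0,26),(13,26,52),(7,52,63)):
            P=[[p[0]+b*c+a*s,p[1]+b*s-a*c,z0+z] for a in(-7.5,7.5) for b in(-w,w) for z in(za,zb)]
            h=cv2.convexHull(world2pix("wrist",P,i).astype(np.float32)); cv2.fillConvexPoly(out,np.round(h*S).astype(np.int32),255,cv2.LINE_AA,4)
        return out/255.
    f=lambda p:np.abs(cv2.GaussianBlur(rend(p),(0,0),1)-cv2.GaussianBlur(m.astype(float),(0,0),1)).sum()
    r=min((minimize(f,[x0,y0,yaw0+d],method="Nelder-Mead",options=dict(initial_simplex=[[x0,y0,yaw0+d],[x0+6,y0,yaw0+d],[x0,y0+6,yaw0+d],[x0,y0,yaw0+d+.15]])) for d in(-.2,0,.2)),key=lambda r:r.fun)
    print("mask px",m.sum(),"resid",round(r.fun,1),"xy yaw",np.round(r.x,3)); return r.x
if __name__=="__main__":
    i=ctrl.camera_info("wrist"); im=ctrl.get_image("wrist"); p=fit_spacer(im,i,478,280,1.88); plan(p[0],p[1],100,p[2])
E
python3 fit.py
```

```text
mask px 635 resid 102.8 xy yaw [479.74  281.927   1.931]
t 3.25 now [488.  273.7 214.4] shift [ 10.4  -5.3 114.4] turn [-0.     0.    -0.051]
```

```bash
python3 -m creep '[{"translation":[2,-1,30],"angular":[0,0,-0.02],"jaw":1},{"translation":[5,-3,60],"angular":[0,0,-0.04],"jaw":1},{"translation":[8,-5,85],"angular":[0,0,-0.05],"jaw":1},{"translation":[9,-6,100],"angular":[0,0,-0.05],"jaw":1},{"translation":[9,-6,114],"angular":[0,0,-0.05],"jaw":1},{"translation":[9,-6,114],"angular":[0,0,-0.05],"jaw":1},{"translation":[9,-6,114],"angular":[0,0,-0.05],"jaw":1},{"translation":[9,-6,114],"angular":[0,0,-0.05],"jaw":1}]'
python3 - <<'E'
from fit import *
for k in range(3):
  o=ctrl.get_obs(); i=ctrl.camera_info("wrist"); im=ctrl.get_image("wrist"); print(o["ee_pos"],np.array(i["world_from_camera"])[:3,3])
p=fit_spacer(im,i,480,281,1.93); plan(p[0],p[1],23,p[2])
E
```

```text
t: 4.25
ee_pos: [480.2, 279.9, 101.4]
orientation: [1.79, 2.581, 0.002]
ft_force: [-0.8, 0.9, 0.3]
width: 87.7
grasp_force: 0.0
[480.15575011 279.86958318 101.42464509] [449.99311238 358.76187181 262.63042537]
[480.0927725  279.85518679 101.34840963] [449.92159216 358.75567148 262.55681031]
[479.99027717 279.80769952 101.24367632] [449.85163626 358.73961025 262.45523019]
mask px 1425 resid 186.4 xy yaw [479.441 281.084   1.984]
t 4.4 now [479.9 279.8 101.1] shift [ 1.4 -0.  78.1] turn [ 0.001 -0.    -0.055]
```

```bash
python3 -m creep '[{"translation":[1,0,20],"angular":[0,0,-0.03],"jaw":1},{"translation":[1,0,40],"angular":[0,0,-0.05],"jaw":1},{"translation":[1,0,55],"angular":[0,0,-0.05],"jaw":1},{"translation":[1,0,67],"angular":[0,0,-0.05],"jaw":1},{"translation":[1,0,77],"angular":[0,0,-0.05],"jaw":1},{"translation":[1,0,78],"angular":[0,0,-0.05],"jaw":1},{"translation":[1,0,78],"angular":[0,0,-0.05],"jaw":0.6},{"translation":[1,0,78],"angular":[0,0,-0.05],"jaw":0}]'
python3 -c "
from h import *
plan(479.4,281.1,23,1.984)"
python3 -m creep '[{"translation":[0,0,0],"angular":[0,0,0],"jaw":0},{"translation":[0,0,0],"angular":[0,0,0],"jaw":0},{"translation":[0,0,0],"angular":[0,0,0],"jaw":0},{"translation":[0,0,0],"angular":[0,0,0],"jaw":0},{"translation":[0,0,0],"angular":[0,0,0],"jaw":0},{"translation":[0,0,0],"angular":[0,0,0],"jaw":0},{"translation":[0,0,0],"angular":[0,0,0],"jaw":0},{"translation":[0,0,0],"angular":[0,0,0],"jaw":0}]'
```

```text
t: 5.4
ee_pos: [479.6, 280.7, 23.2]
orientation: [1.725, 2.625, 0.001]
ft_force: [0.7, 0.1, 1.0]
width: 71.2
grasp_force: 0.0
t 5.4 now [479.6 280.7  23.2] shift [ 0.4 -0.1  0.2] turn [ 0.001 -0.    -0.005]
t: 6.4
ee_pos: [479.3, 280.6, 22.7]
orientation: [1.725, 2.625, 0.0]
ft_force: [-0.4, -0.1, -0.1]
width: 14.7
grasp_force: 30.0
```

```bash
python3 -m creep '[{"translation":[0,0,-20],"angular":[0,0,0],"jaw":0},{"translation":[-30,-12,-45],"angular":[0,0,0.08],"jaw":0},{"translation":[-82,-33,-65],"angular":[0,0,0.18],"jaw":0},{"translation":[-135,-54,-80],"angular":[0,0,0.28],"jaw":0},{"translation":[-188,-75,-80],"angular":[0,0,0.38],"jaw":0},{"translation":[-241,-96,-80],"angular":[0,0,0.48],"jaw":0},{"translation":[-294,-117,-80],"angular":[0,0,0.58],"jaw":0},{"translation":[-346,-137,-80],"angular":[0,0,0.63],"jaw":0}]'
python3 - <<'E'
from h import *
o=ctrl.get_obs(); ctrl.get_image("wrist"); 
i=ctrl.camera_info("wrist"); im=save("wrist","w2"); np.savez("w2.npz",K=i["camera_matrix"],D=i["distortion"],T=i["world_from_camera"],im=im)
plan(490.9,-91.5,105,1.347)
big=cv2.resize(im,(800,600),interpolation=cv2.INTER_CUBIC); cv2.imwrite("pics/w2b.png",cv2.cvtColor(big,cv2.COLOR_RGB2BGR))
for l in["stop_short","stop_long_a","tile","spacer"]: print(l,ctrl.look_for("wrist",l)[:3])
E
```

```text
t: 7.4
ee_pos: [491.0, -93.4, 104.1]
orientation: [2.455, 1.958, 0.002]
ft_force: [1.6, 0.4, -0.7]
width: 14.8
grasp_force: 30.0
t 7.5 now [491.7 -95.9 104.2] shift [ 4.1 -1.7 -0.8] turn [ 0.003  0.001 -0.004]
stop_short [{'rect': [183.4, 156.9, 246.4, 224.6], 'score': 0.88}, {'rect': [243.8, 204.0, 281.2, 311.9], 'score': 0.21}]
stop_long_a [{'rect': [177.2, 84.3, 266.7, 154.3], 'score': 0.71}, {'rect': [245.7, 206.8, 281.7, 311.8], 'score': 0.18}]
tile [{'rect': [272.2, 0.0, 405.1, 234.4], 'score': 0.97}]
spacer [{'rect': [244.8, 207.8, 282.1, 312.3], 'score': 0.6}]
```

View pics/w2b.png

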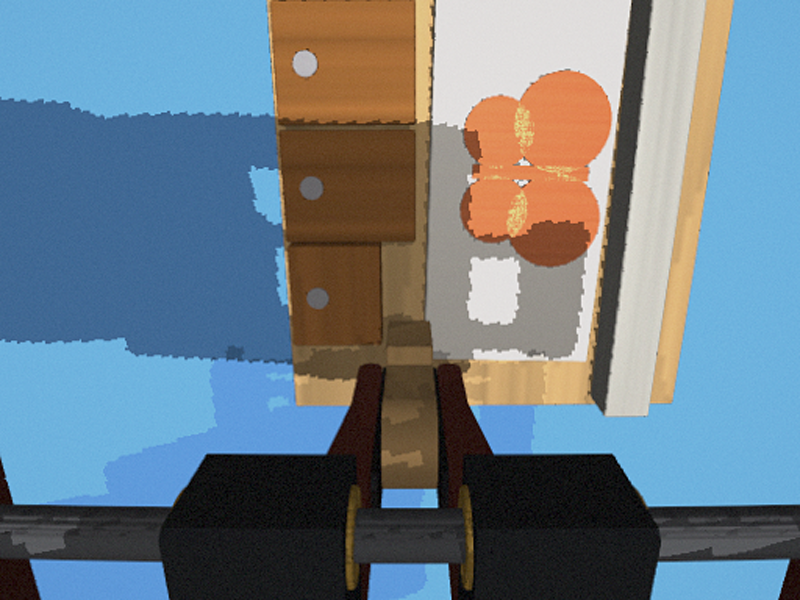

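Wrist view (800x600): the held spacer's foot is at (410,335). The short stop's top face runs from (290,243) to (383,346), and the tile's near edge from (434,0) to (426,320). The fence's inner face is the dark strip at columns 600–640. The gap between stop and tile, columns 382–426, is free.

Run:
```python
from h import *
np.set_printoptions(precision=2,suppress=True)
d=np.load("w2.npz"); I=dict(camera_matrix=d["K"],distortion=d["D"],world_from_camera=d["T"])
o=ctrl.get_obs(); I2=ctrl.camera_info("wrist"); im=ctrl.get_image("wrist"); print(o["ee_pos"],"cam moved",np.array(I2["world_from_camera"])[:3,3]-d["T"][:3,3])
yaw=-0.224; A=np.array([[np.cos(yaw),np.sin(yaw)],[-np.sin(yaw),np.cos(yaw)]]); O=np.array([542.8,-52.0])
def J(n,uv,z):
    P=pix2world("wrist",np.array(uv,float)/1.5625,z,I); q=(P[:,:2]-O)@A.T
    print(n,"world",P[:,:2].tolist().__repr__()[:0],"jig",q); return q
J("short top",[[290,243],[380,243],[383,346],[295,347]],28)
J("mid top",[[279,130],[415,130],[415,241],[286,241]],28)
J("left front",[[417,0],[415,122]],28)
J("tile near top edge",[[434,0],[429,180],[426,320],[425,358]],24)
J("tile far top",[[630,0],[588,360]],24)
J("board edge",[[297,404],[674,403],[733,0]],12)
J("fence inner top",[[650,0],[607,415]],34)
J("fence inner bottom",[[630,0],[592,395]],12)
# row profiles of new image
g=im.astype(int)
for r in(160,175,190,200): print(r,[(c,*g[r,c]) for c in range(238,282,2)])
```

```text
[490.75 -90.67 103.23] cam moved [-1.26  7.56 -0.99]
short top world  jig [[-92.26 -20.27]
 [-52.12 -20.57]
 [-51.78 -70.06]
 [-93.5  -70.29]]
mid top world  jig [[-93.54  27.97]
 [-36.42  27.53]
 [-36.52 -19.77]
 [-93.98 -19.36]]
left front world  jig [[-35.51  76.87]
 [-36.41  30.74]]
tile near top edge world  jig [[-28.61  77.67]
 [-30.27   6.5 ]
 [-31.32 -58.57]
 [-31.72 -78.15]]
tile far top world  jig [[ 50.66  77.95]
 [ 47.95 -79.93]]
board edge world  jig [[ -98.35 -109.17]
 [ 100.89 -110.62]
 [  99.8    81.03]]
fence inner top world  jig [[  54.75   75.95]
 [  56.5  -104.68]]
fence inner bottom world  jig [[  55.18   80.44]
 [  56.42 -105.31]]
160 [(238, np.int64(92), np.int64(63), np.int64(33)), (240, np.int64(97), np.int64(63), np.int64(32)), (242, np.int64(95), np.int64(62), np.int64(35)), (244, np.int64(92), np.int64(60), np.int64(30)), (246, np.int64(93), np.int64(59), np.int64(28)), (248, np.int64(99), np.int64(65), np.int64(36)), (250, np.int64(98), np.int64(64), np.int64(35)), (252, np.int64(93), np.int64(55), np.int64(27)), (254, np.int64(92), np.int64(56), np.int64
[... 3289 characters left out ...]
int64(116), np.int64(95), np.int64(62)), (256, np.int64(110), np.int64(89), np.int64(59)), (258, np.int64(121), np.int64(98), np.int64(68)), (260, np.int64(124), np.int64(99), np.int64(69)), (262, np.int64(127), np.int64(101), np.int64(69)), (264, np.int64(134), np.int64(109), np.int64(69)), (266, np.int64(136), np.int64(108), np.int64(73)), (268, np.int64(134), np.int64(109), np.int64(76)), (270, np.int64(133), np.int64(110), np.int64(71)), (272, np.int64(129), np.int64(105), np.int64(69)), (274, np.int64(134), np.int64(109), np.int64(73)), (276, np.int64(89), np.int64(81), np.int64(67)), (278, np.int64(146), np.int64(143), np.int64(137)), (280, np.int64(150), np.int64(145), np.int64(140))]
```

```bash
cat > jig.py <<'E'
from h import *
np.set_printoptions(precision=2,suppress=True)
def fitjig(im,i,O,yaw):
    "refine the jig pose from the corners of blocks/board seen by the wrist camera; returns origin, yaw"
    g=cv2.cvtColor(im,cv2.COLOR_RGB2GRAY)
    # corners in the jig frame: stop tops (z 28), board (z 12), fence top inner end (z 34)
    M=np.array([[-53,-26,28],[-53,-74,28],[-95,-74,28],[-37,-24,28],[-37,24,28],[-95,-24,28],[-100,-115,12],[100,-115,12],[55,-110,34.]])
    for k in range(4):
        c,s=np.cos(yaw),np.sin(yaw); W=np.c_[O[0]+M[:,0]*c-M[:,1]*s,O[1]+M[:,0]*s+M[:,1]*c,M[:,2]]
        u=world2pix("wrist",W,i).astype(np.float32); v=cv2.cornerSubPix(g,u.reshape(-1,1,2).copy(),(5,5) if k<2 else (3,3),(-1,-1),(3,40,.01)).reshape(-1,2)
        P=np.array([pix2world("wrist",[a],z,i)[0,:2] for a,z in zip(v,M[:,2])])
        T,inl=cv2.estimateAffinePartial2D(M[:,:2].astype(np.float32),P.astype(np.float32),ransacReprojThreshold=1.5)
        yaw=np.arctan2(T[1,0],T[0,0]); inl=inl.ravel()>0; c,s=np.cos(yaw),np.sin(yaw); Rm=np.array([[c,-s],[s,c]])
        O=(P-M[:,:2]@Rm.T)[inl].mean(0)
    print("jig O",O,"yaw",round(yaw,4),"scale",np.hypot(T[0,0],T[1,0]).round(3),"inliers",inl.astype(int),"res\n",((P-O)@Rm-M[:,:2])[inl]); return O,yaw
def tojig(P,O,yaw):
    c,s=np.cos(yaw),np.sin(yaw); return (np.atleast_2d(P)[:,:2]-O)@np.array([[c,-s],[s,c]])
def totcp(q,O,yaw):
    c,s=np.cos(yaw),np.sin(yaw); return O+np.array([[c,-s],[s,c]])@q
def tilenear(im,i,O,yaw,ys=(-25,-35,-45,-55)):
    "jig x of the tile's near top edge (z 24) at jig ys: bluish-white step along a jig-x scan"
    out=[]
    for y in ys:
        xs=np.arange(-50,-18,.25); W=np.array([[*totcp(np.array([x,y]),O,yaw),24] for x in xs]); u=world2pix("wrist",W,i)
        b=cv2.remap(im,u[:,:1].astype(np.float32).T.copy(),u[:,1:].astype(np.float32).T.copy(),cv2.INTER_LINEAR)[0].astype(float)
        sat=b[:,2]/b[:,0].clip(1); k=np.argmax(sat>.8); out.append(xs[k])
    print("tile near edge x",dict(zip(ys,out))); return np.array(out)
if __name__=="__main__":
    for k in range(2):
        o=ctrl.get_obs(); i=ctrl.camera_info("wrist"); im=ctrl.get_image("wrist"); print(o["ee_pos"],o["qvel"].round(3))
    O,yaw=fitjig(im,i,np.array([543.8,-47.4]),-.224); tilenear(im,i,O,yaw,(40,0,-25,-35,-45,-55))
    tcp=tojig(o["ee_pos"],O,yaw); print("tcp in jig",tcp)
    np.savez("jig.npz",O=O,yaw=yaw); plan(*totcp(np.array([-41.,-50]),O,yaw),103,yaw+np.pi/2)
E
python3 jig.py
```

```text
[490.75 -90.32 103.07] [ 0.01  0.01  0.   -0.   -0.   -0.  ]
[490.75 -90.13 102.94] [ 0.    0.01 -0.   -0.   -0.   -0.  ]
jig O [544.27 -46.59] yaw -0.22 scale 0.994 inliers [1 1 1 1 1 1 1 1 1] res
 [[ 0.71 -0.63]
 [ 0.09 -0.01]
 [ 0.09  0.01]
 [ 0.1  -0.27]
 [ 0.13 -0.02]
 [ 0.11  0.01]
 [ 0.6   0.23]
 [-1.11  1.04]
 [-0.71 -0.36]]
tile near edge x {40: np.float64(-29.5), 0: np.float64(-30.75), -25: np.float64(-31.5), -35: np.float64(-32.0), -45: np.float64(-32.25), -55: np.float64(-32.5)}
tcp in jig [[-42.72 -54.17]]
t 7.85 now [490.8 -90.1 102.9] shift [ 4.2  1.7 -0.1] turn [-0. -0.  0.]
```

```bash
python3 -m creep '[{"translation":[2,0,5],"angular":[0,0,0],"jaw":0},{"translation":[3,0,15],"angular":[0,0,0],"jaw":0},{"translation":[3,0,25],"angular":[0,0,0],"jaw":0},{"translation":[3,0,32],"angular":[0,0,0],"jaw":0},{"translation":[3,0,36],"angular":[0,0,0],"jaw":0},{"translation":[3,0,36],"angular":[0,0,0],"jaw":0},{"translation":[3,0,36],"angular":[0,0,0],"jaw":0},{"translation":[3,0,36],"angular":[0,0,0],"jaw":0}]'
python3 - <<'E'
from jig import *
d=np.load("jig.npz"); O,yaw=d["O"],float(d["yaw"])
o=ctrl.get_obs(); i=ctrl.camera_info("wrist"); im=ctrl.get_image("wrist"); cv2.imwrite("pics/w3.png",cv2.cvtColor(cv2.resize(im[60:330,120:400],None,fx=2.2,fy=2.2,interpolation=cv2.INTER_CUBIC)[:600],cv2.COLOR_RGB2BGR))
O2,y2=fitjig(im,i,O,yaw); tilenear(im,i,O2,y2,(40,0,-25)); print("tcp in jig",tojig(o["ee_pos"],O,yaw),tojig(o["ee_pos"],O2,y2),o["ee_pos"][2],o["ft_force"])
E
```

```text
t: 8.85
ee_pos: [491.7, -88.6, 66.9]
orientation: [2.454, 1.961, 0.001]
ft_force: [-0.0, 0.4, -1.1]
width: 15.0
grasp_force: 30.0
jig O [543.62 -46.72] yaw -0.2227 scale 0.998 inliers [1 1 1 1 1 1 1 1 1] res
 [[ 1.51  0.41]
 [ 0.02  0.05]
 [-0.62 -0.09]
 [ 0.47 -0.51]
 [-0.96 -0.22]
 [ 0.03  0.06]
 [ 0.01  0.06]
 [-0.48  0.21]
 [ 0.02  0.03]]
tile near edge x {40: np.float64(-29.25), 0: np.float64(-30.5), -25: np.float64(-31.25)}
tcp in jig [[-42.15 -52.45]] [[-41.4 -52.3]] 66.93881451459885 [-0.    0.38 -1.11]
```

View pics/w3.png

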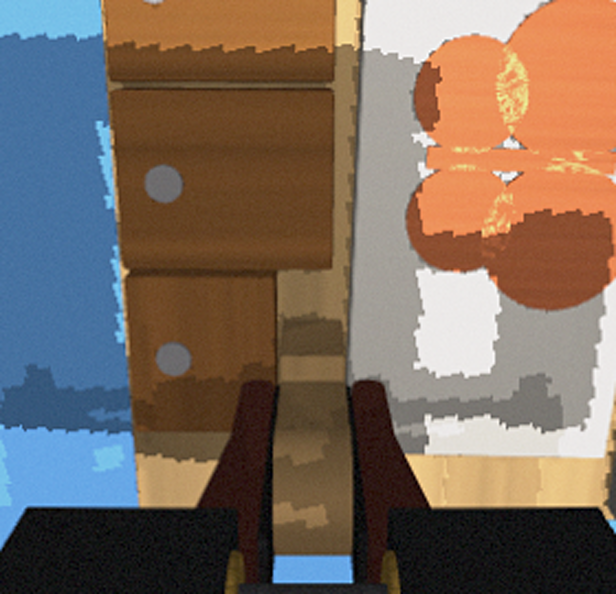

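The spacer's foot, centred near column 314, sits over the middle of the gap (columns 276–349). It is centred to within 0.5 mm, so I'll go down.

```bash
python3 -m creep '[{"translation":[1,-0.4,8],"angular":[0,0,0],"jaw":0},{"translation":[1,-0.4,15],"angular":[0,0,0],"jaw":0},{"translation":[1,-0.4,20],"angular":[0,0,0],"jaw":0},{"translation":[1,-0.4,24],"angular":[0,0,0],"jaw":0},{"translation":[1,-0.4,27],"angular":[0,0,0],"jaw":0},{"translation":[1,-0.4,29],"angular":[0,0,0],"jaw":0},{"translation":[1,-0.4,30],"angular":[0,0,0],"jaw":0},{"translation":[1,-0.4,31],"angular":[0,0,0],"jaw":0}]'
python3 - <<'E'
from jig import *
d=np.load("jig.npz"); O,yaw=d["O"],float(d["yaw"])
o=ctrl.get_obs(); print("tcp in jig",tojig(o["ee_pos"],O,yaw),o["ee_pos"][2],o["ft_force"],"jig-x force",o["ft_force"][:2]@[np.cos(yaw),np.sin(yaw)],o["moment"])
E
```

```text
t: 9.9
ee_pos: [491.4, -87.4, 35.7]
orientation: [2.454, 1.962, 0.0]
ft_force: [-0.4, 0.4, -0.1]
width: 15.0
grasp_force: 30.0
tcp in jig [[-42.69 -51.39]] 35.71500418875731 [-0.38  0.38 -0.07] jig-x force -0.4509695871612969 [-0.02 -0.04 -0.05]
```

```bash
python3 -m creep '[{"translation":[1,0,0.3],"angular":[0,0,0],"jaw":0},{"translation":[1,0,0.6],"angular":[0,0,0],"jaw":0},{"translation":[1,0,0.9],"angular":[0,0,0],"jaw":0},{"translation":[1,0,1.1],"angular":[0,0,0],"jaw":0},{"translation":[1,0,1.1],"angular":[0,0,0],"jaw":0},{"translation":[1,0,1.1],"angular":[0,0,0],"jaw":0},{"translation":[1,0,1.1],"angular":[0,0,0],"jaw":0},{"translation":[1,0,1.1],"angular":[0,0,0],"jaw":0}]'
```

```text
t: 10.9
ee_pos: [491.6, -86.4, 34.6]
orientation: [2.454, 1.962, 0.0]
ft_force: [-0.2, 1.1, 2.5]
width: 15.1
grasp_force: 30.0
```

Foot is down with 2.5 N of contact. Now I'll push along tool +y, which is jig +x.

```bash
python3 -m creep '[{"translation":[0,1,0],"angular":[0,0,0],"jaw":0},{"translation":[0,2,0],"angular":[0,0,0],"jaw":0},{"translation":[0,3,0],"angular":[0,0,0],"jaw":0},{"translation":[0,4,0],"angular":[0,0,0],"jaw":0},{"translation":[0,5,0],"angular":[0,0,0],"jaw":0},{"translation":[0,6,0],"angular":[0,0,0],"jaw":0},{"translation":[0,7,0],"angular":[0,0,0],"jaw":0},{"translation":[0,7.5,0],"angular":[0,0,0],"jaw":0}]'
cat > st.py <<'E'
from jig import *
d=np.load("jig.npz"); O,yaw=d["O"],float(d["yaw"])
o=ctrl.get_obs(); print("tcp in jig",tojig(o["ee_pos"],O,yaw),"z",o["ee_pos"][2].round(2),"jig force",tojig(o["ft_force"],np.zeros(2),yaw),o["ft_force"][2].round(2),"tool x yaw err",np.round(R.from_rotvec(o["orientation"]).as_matrix()[:,0]@[np.cos(yaw),np.sin(yaw),0],4))
E
python3 st.py
```

```text
t: 11.9
ee_pos: [492.0, -86.5, 34.6]
orientation: [-2.445, -1.955, 0.014]
ft_force: [-18.8, 5.2, 28.3]
width: 14.8
grasp_force: 30.0
tcp in jig [[-42.25 -50.38]] z 34.59 jig force [[-19.49   0.93]] 28.33 tool x yaw err 0.0021
```

The spacer's foot jams on the board: pushing forward also presses down (28 N). I'll back off, lift the foot about 1.5 mm and push again.

```bash
python3 -m creep '[{"translation":[0,-5,0],"angular":[0,0,0],"jaw":0},{"translation":[0,-7,-0.5],"angular":[0,0,0],"jaw":0},{"translation":[0,-7,-1.5],"angular":[0,0,0],"jaw":0},{"translation":[0,-7,-2.5],"angular":[0,0,0],"jaw":0},{"translation":[0,-7,-2.5],"angular":[0,0,0],"jaw":0},{"translation":[0,-7,-2.5],"angular":[0,0,0],"jaw":0},{"translation":[0,-7,-2.5],"angular":[0,0,0],"jaw":0},{"translation":[0,-7,-2.5],"angular":[0,0,0],"jaw":0}]'; python3 st.py
python3 -m creep '[{"translation":[0,0.5,0],"angular":[0,0,0],"jaw":0},{"translation":[0,1,0],"angular":[0,0,0],"jaw":0},{"translation":[0,1.5,0],"angular":[0,0,0],"jaw":0},{"translation":[0,2,0],"angular":[0,0,0],"jaw":0},{"translation":[0,2.5,0],"angular":[0,0,0],"jaw":0},{"translation":[0,3,0],"angular":[0,0,0],"jaw":0},{"translation":[0,3.5,0],"angular":[0,0,0],"jaw":0},{"translation":[0,4,0],"angular":[0,0,0],"jaw":0}]'; python3 st.py
```

```text
t: 12.9
ee_pos: [492.0, -86.6, 37.1]
orientation: [-2.454, -1.962, 0.0]
ft_force: [0.4, -0.2, 0.2]
width: 14.9
grasp_force: 30.0
tcp in jig [[-42.28 -50.41]] z 37.05 jig force [[ 0.49 -0.14]] 0.16 tool x yaw err 0.0021
t: 13.9
ee_pos: [495.7, -87.4, 37.0]
orientation: [-2.454, -1.962, 0.0]
ft_force: [-0.5, -0.5, 0.6]
width: 15.0
grasp_force: 30.0
tcp in jig [[-38.47 -50.45]] z 37.0 jig force [[-0.4  -0.65]] 0.63 tool x yaw err 0.0021
```

```bash
python3 -m creep '[{"translation":[0,0.5,0.2],"angular":[0,0,0],"jaw":0},{"translation":[0,1,0.4],"angular":[0,0,0],"jaw":0},{"translation":[0,1.5,0.6],"angular":[0,0,0],"jaw":0},{"translation":[0,2,0.8],"angular":[0,0,0],"jaw":0},{"translation":[0,2.5,0.8],"angular":[0,0,0],"jaw":0},{"translation":[0,3,0.8],"angular":[0,0,0],"jaw":0},{"translation":[0,3.5,0.8],"angular":[0,0,0],"jaw":0},{"translation":[0,4,0.8],"angular":[0,0,0],"jaw":0}]'; python3 st.py
```

```text
t: 14.9
ee_pos: [499.9, -88.3, 36.2]
orientation: [-2.454, -1.962, -0.0]
ft_force: [-0.8, -0.7, -1.2]
width: 14.9
grasp_force: 30.0
tcp in jig [[-34.24 -50.39]] z 36.24 jig force [[-0.65 -0.87]] -1.2 tool x yaw err 0.002
```

```bash
python3 -m creep '[{"translation":[0,0.5,0],"angular":[0,0,0],"jaw":0},{"translation":[0,1,0],"angular":[0,0,0],"jaw":0},{"translation":[0,1.5,0],"angular":[0,0,0],"jaw":0},{"translation":[0,2,0],"angular":[0,0,0],"jaw":0},{"translation":[0,2.5,0],"angular":[0,0,0],"jaw":0},{"translation":[0,3,0],"angular":[0,0,0],"jaw":0},{"translation":[0,3,0],"angular":[0,0,0],"jaw":0},{"translation":[0,3,0],"angular":[0,0,0],"jaw":0}]'; python3 st.py
python3 - <<'E'
from jig import *
d=np.load("jig.npz"); i=ctrl.camera_info("wrist"); im=ctrl.get_image("wrist"); cv2.imwrite("pics/w4.png",cv2.cvtColor(cv2.resize(im[:300,120:420],None,fx=2,fy=2,interpolation=cv2.INTER_CUBIC),cv2.COLOR_RGB2BGR))
tilenear(im,i,d["O"],float(d["yaw"]),(60,40,20,0,-20))
E
```

```text
t: 15.9
ee_pos: [501.3, -88.5, 36.0]
orientation: [-2.452, -1.96, 0.003]
ft_force: [-5.3, 1.7, 1.2]
width: 14.9
grasp_force: 30.0
tcp in jig [[-32.75 -50.32]] z 35.98 jig force [[-5.57  0.47]] 1.24 tool x yaw err 0.0019
tile near edge x {60: np.float64(-27.25), 40: np.float64(-26.75), 20: np.float64(-26.75), 0: np.float64(-26.5), -20: np.float64(-26.25)}
```

View pics/w4.png

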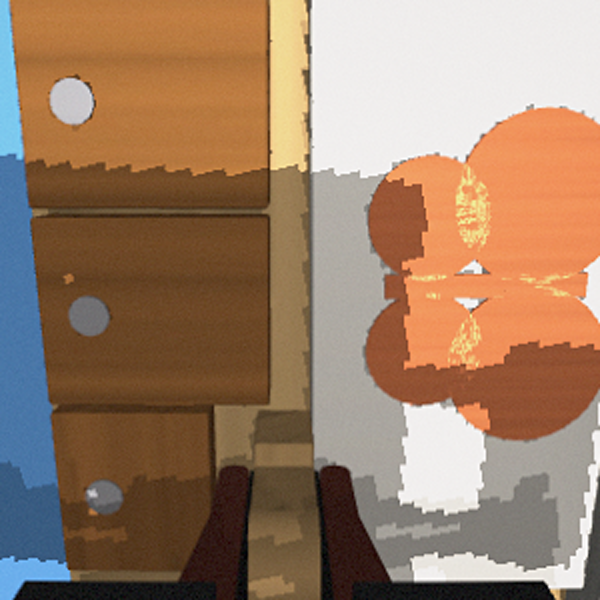

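The spacer is in the gap at the short stop, pressing the tile's near edge at column 312. That edge is about parallel to the stop fronts at column 269. Now I'll press harder and check squareness against the stops and the fence.

```bash
python3 -m creep '[{"translation":[0,0.7,0],"angular":[0,0,0],"jaw":0},{"translation":[0,1.4,0],"angular":[0,0,0],"jaw":0},{"translation":[0,2.1,0],"angular":[0,0,0],"jaw":0},{"translation":[0,2.8,0],"angular":[0,0,0],"jaw":0},{"translation":[0,3.5,0],"angular":[0,0,0],"jaw":0},{"translation":[0,3.5,0],"angular":[0,0,0],"jaw":0},{"translation":[0,3.5,0],"angular":[0,0,0],"jaw":0},{"translation":[0,3.5,0],"angular":[0,0,0],"jaw":0}]'; python3 st.py
python3 - <<'E'
from jig import *
d=np.load("jig.npz"); i=ctrl.camera_info("wrist"); im=ctrl.get_image("wrist"); O,yaw=fitjig(im,i,d["O"],float(d["yaw"]))
tilenear(im,i,O,yaw,(60,40,20,0,-20))
# far edge / fence: brightness along jig x at tile-top height
for y in(70,50,30,-30,-50,-70):
    xs=np.arange(40,66,1.); W=np.array([[*totcp(np.array([x,y]),O,yaw),24] for x in xs]); u=world2pix("wrist",W,i)
    b=cv2.remap(im,u[:,:1].astype(np.float32).T.copy(),u[:,1:].astype(np.float32).T.copy(),cv2.INTER_LINEAR)[0].mean(1); print(y,b.astype(int))
cv2.imwrite("pics/w5.png",cv2.cvtColor(cv2.resize(im[:280,240:],None,fx=2.1,fy=2.1,interpolation=cv2.INTER_CUBIC),cv2.COLOR_RGB2BGR))
E
```

```text
t: 16.95
ee_pos: [502.0, -88.5, 35.2]
orientation: [-2.449, -1.957, 0.008]
ft_force: [-9.5, 5.0, 2.7]
width: 14.8
grasp_force: 30.0
tcp in jig [[-32.07 -50.1 ]] z 35.23 jig force [[-10.35   2.79]] 2.66 tool x yaw err 0.0021
jig O [543.2  -46.33] yaw -0.213 scale 1.0 inliers [1 1 1 1 1 1 1 1 1] res
 [[ 0.26  0.1 ]
 [ 0.29  0.1 ]
 [ 0.29  0.08]
 [-0.64 -1.07]
 [-0.37 -0.14]
 [ 0.26  0.08]
 [-0.76  0.72]
 [ 0.31  0.19]
 [ 0.38 -0.07]]
tile near edge x {60: np.float64(-23.75), 40: np.float64(-24.0), 20: np.float64(-24.25), 0: np.float64(-24.25), -20: np.float64(-24.5)}
70 [213 220 221 221 228 229 236 235 236 236 235 236 236 235 236 242  61  62
  63  63  63  63 131 212 224 221]
50 [238 237 237 237 236 237 238 237 237 237 238 237 237 237 237 220  58  66
  66  66  66  68 126 229 226 223]
30 [158 157 157 156 157 158 154 158 155 154 158 153 154 220 240 133  66  64
  66  67  64  87 192 229 227 224]
-30 [ 92  91  92  89  92  88  89 126 158 159 159 159 155 153 218 109  65  67
  69  66  68 138 230 228 228 227]
-50 [130 163 160 161 161 160 161 159 161 159 158 157 171 226 177  72  64  68
  66  66  92 177 230 227 227 227]
-70 [124 123 120 124 121 121 153 159 158 159 158 158 151 242 214  64  65  70
  68  62 118 184 226 226 226 226]
```

View pics/w5.png

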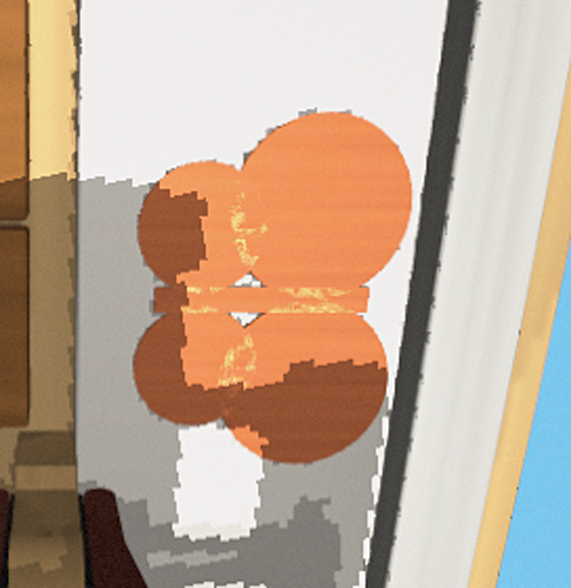

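The tile's far edge meets the dark inner face of the fence along its whole length, from (447,0) to (370,580). The strip's width is consistent with flush to about 0.004 rad. One more increment will bring the push to about 15 N, then I'll let it settle.

```bash
python3 -m creep '[{"translation":[0,0.7,0],"angular":[0,0,0],"jaw":0},{"translation":[0,1.4,0],"angular":[0,0,0],"jaw":0},{"translation":[0,2.1,0],"angular":[0,0,0],"jaw":0},{"translation":[0,2.8,0],"angular":[0,0,0],"jaw":0},{"translation":[0,3,0],"angular":[0,0,0],"jaw":0},{"translation":[0,3,0],"angular":[0,0,0],"jaw":0},{"translation":[0,3,0],"angular":[0,0,0],"jaw":0},{"translation":[0,3,0],"angular":[0,0,0],"jaw":0}]'; python3 st.py
python3 -m creep '[{"translation":[0,0,0],"angular":[0,0,0],"jaw":0},{"translation":[0,0,0],"angular":[0,0,0],"jaw":0},{"translation":[0,0,0],"angular":[0,0,0],"jaw":0},{"translation":[0,0,0],"angular":[0,0,0],"jaw":0},{"translation":[0,0,0],"angular":[0,0,0],"jaw":0},{"translation":[0,0,0],"angular":[0,0,0],"jaw":0},{"translation":[0,0,0],"angular":[0,0,0],"jaw":0},{"translation":[0,0,0],"angular":[0,0,0],"jaw":0}]'; python3 st.py
python3 - <<'E'
from jig import *
d=np.load("jig.npz"); i=ctrl.camera_info("wrist"); im=ctrl.get_image("wrist"); O,yaw=fitjig(im,i,d["O"],float(d["yaw"]))
tilenear(im,i,O,yaw,(60,40,20,0,-20)); o=ctrl.get_obs(); print("tilt",R.from_rotvec(o["orientation"]).as_matrix()[:,2])
cv2.imwrite("pics/w6.png",cv2.cvtColor(cv2.resize(im,(800,600),interpolation=cv2.INTER_CUBIC),cv2.COLOR_RGB2BGR))
E
```

```text
t: 18.0
ee_pos: [502.2, -88.6, 34.8]
orientation: [-2.445, -1.955, 0.014]
ft_force: [-15.7, 5.5, 7.1]
width: 14.9
grasp_force: 30.0
tcp in jig [[-31.87 -50.18]] z 34.83 jig force [[-16.58   1.96]] 7.09 tool x yaw err 0.0022
t: 19.0
ee_pos: [502.2, -88.6, 34.8]
orientation: [-2.445, -1.955, 0.014]
ft_force: [-16.3, 5.1, 6.8]
width: 14.5
grasp_force: 30.0
tcp in jig [[-31.89 -50.17]] z 34.83 jig force [[-17.05   1.45]] 6.75 tool x yaw err 0.0021
jig O [544.31 -45.85] yaw -0.2102 scale 0.998 inliers [1 1 1 0 1 1 1 1 1] res
 [[-0.1  -0.12]
 [-0.08 -0.12]
 [-0.08 -0.13]
 [-0.12 -0.11]
 [-0.1  -0.13]
 [ 0.62  0.74]
 [-0.07 -0.06]
 [-0.07 -0.07]]
tile near edge x {60: np.float64(-24.5), 40: np.float64(-24.5), 20: np.float64(-25.0), 0: np.float64(-25.0), -20: np.float64(-25.25)}
tilt [-0.01  0.   -1.  ]
```

View pics/w6.png

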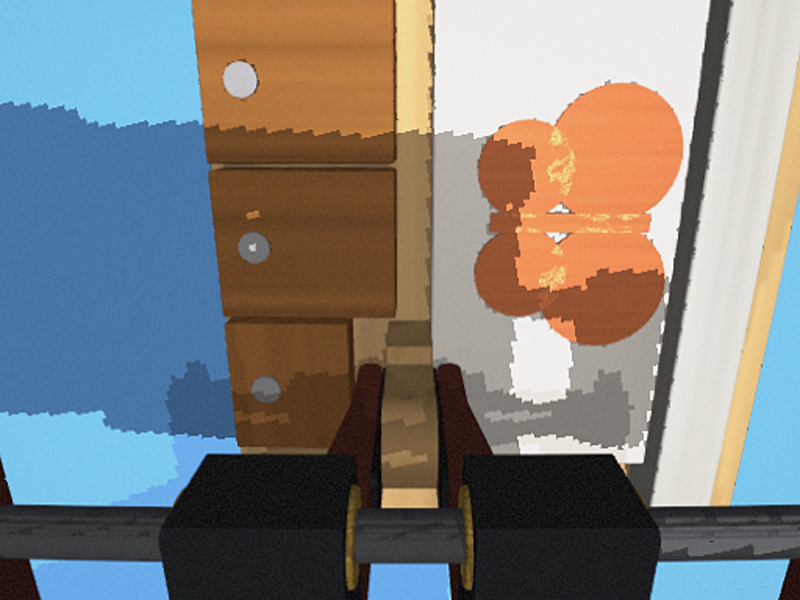

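The spacer holds the tile at about 17 N with a tool tilt of only 0.01 rad, and tile and fence look flush. I'll check squareness with line fits before handing in.

Run:
```python
from jig import *
d=np.load("jig.npz"); O,yaw=d["O"],float(d["yaw"]); i=ctrl.camera_info("wrist"); im=ctrl.get_image("wrist")
f=im.astype(np.float32)/255
def line(n,z,ys,x0,feat,w=5):
    P=[]
    xs=np.arange(x0-w,x0+w,.2)
    for y in ys:
        u=world2pix("wrist",np.array([[*totcp(np.array([x,y]),O,yaw),z] for x in xs]),i).astype(np.float32)
        b=cv2.remap(f,u[:,:1].T.copy(),u[:,1:].T.copy(),cv2.INTER_LINEAR)[0]; s=cv2.GaussianBlur(feat(b).reshape(1,-1),(0,0),2)[0]
        k=np.argmax(np.abs(np.gradient(s))[3:-3])+3; P.append([xs[k],y])
    P=np.array(P); p=np.polyfit(P[:,1],P[:,0],1)
    for _ in range(4): r=np.abs(P[:,0]-np.polyval(p,P[:,1])); q=P[r<max(.3,1.5*np.median(r))]; p=np.polyfit(q[:,1],q[:,0],1)
    print(n,"slope",p[0].round(4),"x at 0",p[1].round(2),"used",len(q),len(P),"rms",np.std(q[:,0]-np.polyval(p,q[:,1])).round(2))
sat=lambda b:b[:,2]/(b[:,0]+.02); br=lambda b:b.mean(1)
line("stop fronts",28,[*np.arange(-20,22,2),*np.arange(28,70,2)],-37,br)
line("tile near",24,np.arange(-20,72,2),-26,sat)
line("tile far",24,np.arange(-75,72,2),54.5,br,4)
line("fence inner top",34,np.arange(-75,72,2),55,br,4)
line("fence back top",34,np.arange(-75,72,2),77,sat)
```

```text
stop fronts slope 0.0072 x at 0 -36.25 used 42 42 rms 0.07
tile near slope 0.0031 x at 0 -25.41 used 46 46 rms 0.06
tile far slope 0.0028 x at 0 53.96 used 70 74 rms 0.11
fence inner top slope 0.0064 x at 0 54.68 used 62 74 rms 0.1
fence back top slope 0.0071 x at 0 76.11 used 54 74 rms 0.06
```

```bash
python3 st.py; python3 -c "
from workcell import ctrl
print(ctrl.close_job())"
```

```text
tcp in jig [[-31.9  -50.18]] z 34.83 jig force [[-17.03   2.  ]] 6.76 tool x yaw err 0.0022
the job is handed in; nothing more can be done
None
```

The job is handed in with the spacer still gripped upright in the gap at the short stop, pressing the tile on the fence with about 17 N; by camera measurement the tile is within about 1 mm and 0.004 rad of flush, and the hand-in call returned no verdict.

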